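# Fit the retaining ring on the milling spindle

## Robot

A 6-joint arm with a two-finger parallel gripper is mounted at the origin on the work surface. World frame = base frame: x ahead of the robot, y to its left, z up, the work surface at z = 0. Lengths are in m, angles in degrees, forces in N, time in s.
With the tool pointing down it reaches from about 0.35 to 0.875 m from the base axis. Payload 4.2 kg.
Tool frame: the origin (TCP) lies on the centre line of the jaws, within the pads' length; the fingertips stand 25 mm ahead of it and the grasp point (between the pads) lies 6 mm ahead of it; z points along the fingers, y is the line along which they close (so a half turn about z gives the same grasp; the last joint's range is limited). The gripper opens to 87 mm and grips with 3 to 60 N. Pads are 19 mm wide; open, the fingers measure 117 mm over their backs; the gripper's body (75 mm by 190 mm) begins 51 mm behind the grasp point.
Start: joints at [89.874, 22.042, 0.453, 0, -68.411, -14.817], TCP at [0.161, 0.604, 0.248] pointing down, gripper open.
Joint ranges: [-179.83, 179.83], [-69.29, 118.12], [-61.27, 80.66], [-181.25, 117.63], [-171.15, -9.14], [-177.46, 177.46]. Speed limits (degrees/s): [159.86, 159.86, 180, 180, 180, 180].

## Interface

Orientations are given as a 3x3 rotation matrix whose columns are the frame's x, y, z axes.
In Python, from station import r gives the robot as it stands.
- The arm moves only by the tool move_arm, never from a script. Its argument "series" is a list of rows, each an object with "grip": the opening, from 0 (shut) to 1 (fully open); "xyz": the shift along the tool's x, y, z in mm, a list of three; "angular": the turn, a rotation vector about the tool's x, y, z in rad, a list of three. A call has 1 to 10 rows; each row is the pose to reach, as a shift and turn from the pose commanded when the call began, along the tool's axes at that moment; what a row does not reach only later rows make up. A row lasts 1/10 s, in which the tool goes at most 50 mm and 8.59 degrees, less where a joint would pass 70% of its speed; a pose out of reach is approached as far as the arm can. A call with a gripper value outside its range is refused whole. The fingers move at their own pace and stop on an object; the grip force is fixed at half the most. Time passes only in rows, so rows that repeat a pose let the fingers close. It gives the time, the measured TCP pose, the force, the opening and the grip force at its end, in the units of the state.
- r.sense(): the state, without advancing time (a new reading comes with each control period).
- r.capture(name): name is "side" or "top"; returns a dict with "img" (384x512x3 uint8, red, green, blue), "camera_matrix" (3x3 intrinsics, pixels), "k1" (the pictures are not rectified: a ray, as slopes to the right and down, at radius r is drawn at 1 + k1 r^2 times it, then the intrinsics apply), "rvec" (rotation vector, rad) and "tvec" (3), from world to camera coordinates, as OpenCV has them. Camera axes: x right, y down, z forward; pixel columns grow to the right and rows downward; lengths in m; the calibration is good to about 2 mm. A picture is of the moment at which its call begins. There is no depth.
- r.finish_job(): hands the job in; it is judged then, once.
The state is a dict: "time_s": time; "joints": joint angles; "joint_velocities": joint speeds; "effort": joint torques, N m; "tcp_pos": TCP position; "ee_rot": TCP orientation; "wrist_force": force on the tool from outside, world axes, zero at the start; "moment": the same for the moment, N m; "gripper_width": opening from 0.0 (shut) to 1.0 (fully open); "gripper_force": force on a finger pad.
Only numpy, scipy, OpenCV 4.12 (cv2) and the standard library are available. Lean on these libraries where they do the work, as an engineer would, in place of code of your own. Each camera call takes 0.05 s, during which the arm holds its last target. There are 200 camera calls.

## Task

Squeeze the circlip pliers that stand loaded in the stand so that they spread the retaining ring, carry the ring over the slimmer spindle, the one with no ring yet, and lower it flat onto the pulley hub. Let the ring spring shut in the groove there, draw the pliers out and leave them in the square tool pot.

Things in the scene. Friction and masses are not known exactly. Their poses are not given: they have to be found in the camera images.
- pliers: Pliers upright in the stand, pins in the ring's lugs. Origin on the pivot; z up, y from handle to handle, x from pliers to ring; handles centred at x -4 mm. Handles reach 80 mm above it, pins 91 mm below it. At 60 mm up they are 51 mm wide (62 at the top), 20 mm when squeezed to the stop (12 N a side). Sprung open: slackened to 50 mm the ring is shut and the pliers still held; past 57 they drop.
- ring: Dark steel spring ring, 48 mm across, 6 mm thick, hinged opposite its gap; two lugs on the pliers' pins. Origin at the centre of its underside, 28 mm along the pliers' x from the pins (about 22 when spread), pivot then 81 mm above it. Bore 22 mm shut, about 37 mm fully spread: spread it before lifting. Shutting by its own spring it slides about 4 mm away from the pliers, so aim 2 mm short.
- groove (a point): Point on the upright axis of the slimmer, ringless spindle, at the pulley's hub face (46 mm above the table), where the ring's underside rests. Hub 38 mm wide, 14 mm high. Above it an 8 mm high groove of 17 mm diameter, then 12 mm of 27 mm shaft, then a nose tapering to 14 mm, whose top is 32 mm above this point. The other spindle is thicker (44 mm) and already wears a ring.
- pot: Open square sheet-steel tool pot, 120 x 120 mm, 100 mm high, walls 4 mm, fixed to the table. Origin at the centre of its underside, z up. The pliers may stand or lean in it any way round.
Not all that is in view belongs to the job. What is shaped like the pliers but turquoise is not meant.

How it is judged (in metres and radians):
On the way, in this order (a step that is already met when the one before it is completed fails the run):
1. the ring has been lifted above the spindle's top, still on the pliers (z of ring in the frame of groove above 0.032 m and distance between ring and pliers below 0.1 m), for 0.1 s.
2. the ring lies round the groove, on the pulley hub (horizontal distance between ring and groove below 0.01 m and z of ring in the frame of groove between -0.003 and 0.005 m), for 0.2 s.
At the end, for the whole second after the job is handed in: The ring is shut in the spindle's groove: its centre within 10 mm of the spindle's axis, its underside within -3 to +5 mm of the hub face, tilted less than 10 degrees and at rest; the pliers are at rest in the tool pot, their pivot between its walls and less than 100 mm above the table (all of step 2 and angle between ring's own z axis and vertical below 0.17 rad and linear speed of ring below 0.02 m/s and x of pliers in the frame of pot between -0.058 and 0.058 m and y of pliers in the frame of pot between -0.058 and 0.058 m and z of pliers in the frame of pot below 0.1 m and linear speed of pliers below 0.03 m/s); the robot touches nothing.
It also fails if it takes over 58 s, if anything falls off the work surface, if the arm or the gripper's body presses on something with over 40 N, if the wrist force passes 120 N, or if a joint passes its speed limit or range.

## Working session

There is one attempt and no reset: what is moved stays moved. The work goes in short steps, Python scripts to look and compute and a tool call to move; the robot and the scene stay as the last step left them, time stands still between calls to the robot, and variables do not carry over. Pictures are saved under pics/ and viewed, at most 10 in all, crops included, and the job is handed in when it is done.

Besides the shell and the picture viewer there is one more tool, called after ">>>" by a JSON object that holds its "api" and its "payload", one argument or row to a line. move_arm: Moves the arm, as the interface text tells. Its arguments: {"type":"object","properties":{"series":{"type":"array"}},"required":["series"]}

```bash
mkdir -p pics; ls; cat > h.py <<'E'
import numpy as np, cv2, pickle
def cap(r,n):
    c=r.capture(n); c=dict(c); pickle.dump(c,open(f'pics/{n}.pkl','wb')); return c
def load(n): return pickle.load(open(f'pics/{n}.pkl','rb'))
def ray(c,uv):
    K=np.array(c['camera_matrix']); d=np.array([c['k1'],0,0,0],float)
    p=cv2.undistortPoints(np.array([[uv]],float),K,d)[0,0]
    R=cv2.Rodrigues(np.array(c['rvec'],float))[0]; t=np.array(c['tvec'],float).ravel()
    return -R.T@t, R.T@np.array([p[0],p[1],1.])
def onz(c,uv,z):
    o,d=ray(c,uv); return o+d*(z-o[2])/d[2]
def tri(c1,p1,c2,p2):
    o,d=ray(c1,p1); q,e=ray(c2,p2)
    s=np.linalg.lstsq(np.c_[d,-e],q-o,rcond=None)[0]
    a,b=o+s[0]*d,q+s[1]*e; return (a+b)/2,np.linalg.norm(a-b)
def proj(c,X):
    return cv2.projectPoints(np.array([X],float),np.array(c['rvec'],float),np.array(c['tvec'],float),np.array(c['camera_matrix']),np.array([c['k1'],0,0,0],float))[0].reshape(-1,2)
E
python3 - <<'E'
from station import r
from h import *
for n in('side','top'):
    c=cap(r,n); cv2.imwrite(f'pics/{n}0.png',cv2.resize(c['img'][:,:,::-1],(800,600),interpolation=cv2.INTER_CUBIC))
    o,d=ray(c,(256,192)); print(n,o,d,c['camera_matrix'],c['k1'])
s=r.sense(); print(s['tcp_pos'],s['ee_rot'],s['time_s'],s['gripper_width'])
E
```

```text
pics
side [ 0.16408364 -0.67774751  0.8222893 ] [ 0.30050077  0.6140542  -0.72991293] [[451.3639042    0.         260.38331003]
 [  0.         451.3639042  194.91977114]
 [  0.           0.           1.        ]] 0.06051883562593532
top [ 0.44374143 -0.08859833  0.76321262] [ 0.07397618  0.01842446 -0.99713763] [[353.91552887   0.         259.23246557]
 [  0.         353.91552887 190.77600864]
 [  0.           0.           1.        ]] -0.0052975745396908296
[0.16099674 0.60339676 0.24656341] [[ 9.66144527e-01 -2.58001138e-01 -4.07084218e-04]
 [-2.58001436e-01 -9.66142566e-01 -1.94975328e-03]
 [ 1.09737173e-04  1.98877177e-03 -9.99998016e-01]] 0.1 1.0018140927185784
```

View pics/side0.png

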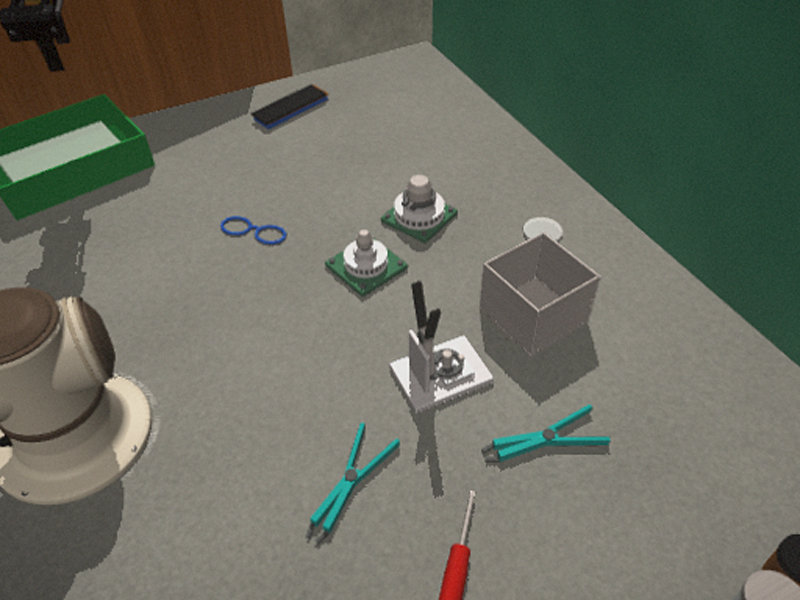

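View pics/top0.png

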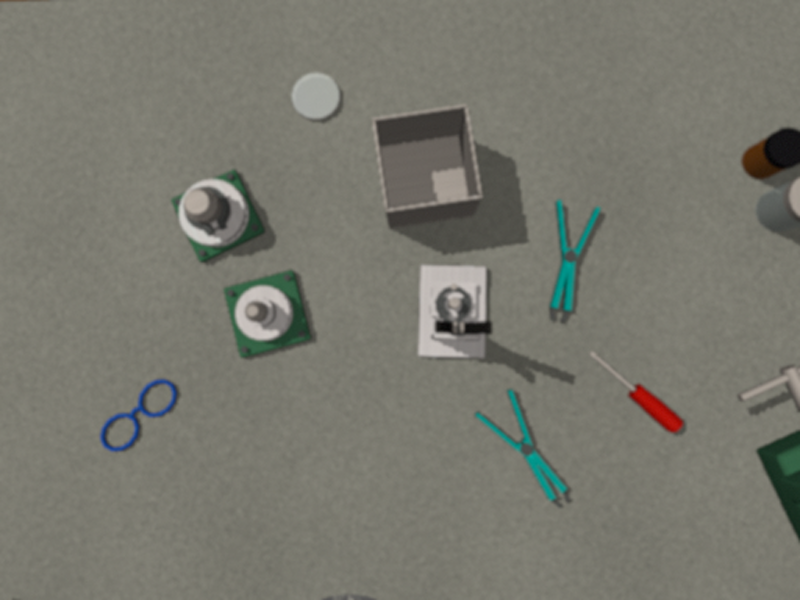

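The candidates for the pliers are:
- Black-handled pliers upright in the stand, at side (425,310) and top (463,327). I choose these.
- Turquoise pliers at side (350,475) and (548,435), which are rejected by colour.

The candidates for the spindle are:
- Slim and ringless, at side (363,240) and top (260,310). I choose this one.
- Thick with a ring, at side (420,185) and top (208,205), which is rejected.

The pot is at side (540,290) and top (427,160).

```bash
python3 - <<'E'
from h import *
s,t=load('side'),load('top')
def crop(c,u,v,w,h): return cv2.resize(c['img'][v:v+h,u:u+w,::-1],(400,300),interpolation=cv2.INTER_CUBIC)
im=np.vstack([np.hstack([crop(s,240,172,120,90),crop(t,260,165,80,60)]),np.hstack([crop(s,200,135,80,60),crop(t,140,170,80,60)])])
cv2.imwrite('pics/crop1.png',im)
for n,c in(('side',s),('top',t)):
    g=c['img'].astype(int); m=(g.max(2)<45).astype(np.uint8)
    k,l,st,ce=cv2.connectedComponentsWithStats(m)
    print(n,[(tuple(st[i]),ce[i].round(1)) for i in range(1,k) if st[i,4]>25])
E
```

```text
side [((np.int32(0), np.int32(0), np.int32(45), np.int32(46), np.int32(1140)), array([23.2, 17.7])), ((np.int32(162), np.int32(55), np.int32(46), np.int32(25), np.int32(263)), array([183.1,  67.5])), ((np.int32(264), np.int32(181), np.int32(17), np.int32(36), np.int32(216)), array([271.2, 199.9])), ((np.int32(67), np.int32(222), np.int32(6), np.int32(19), np.int32(50)), array([ 69.7, 231.1])), ((np.int32(56), np.int32(247), np.int32(10), np.int32(19), np.int32(29)), array([ 61.3, 257.1])), ((np.int32(0), np.int32(278), np.int32(8), np.int32(8), np.int32(39)), array([  3., 282.])), ((np.int32(497), np.int32(342), np.int32(15), np.int32(31), np.int32(329)), array([505.5, 355.8]))]
top [((np.int32(489), np.int32(83), np.int32(23), np.int32(26), np.int32(489)), array([500.9,  95.1])), ((np.int32(280), np.int32(206), np.int32(9), np.int32(6), np.int32(52)), array([284. , 208.6])), ((np.int32(298), np.int32(206), np.int32(16), np.int32(7), np.int32(97)), array([305.7, 209.5])), ((np.int32(495), np.int32(308), np.int32(17), np.int32(35), np.int32(87)), array([504.7, 326.2]))]
```

View pics/crop1.png

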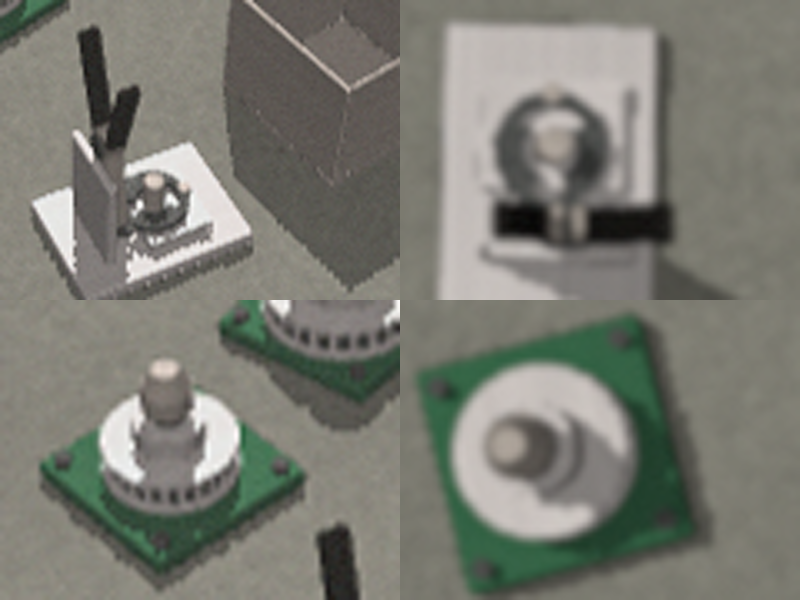

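The crop shows the black pliers upright with the ring on a peg in front of them. Side view has the handle tips at (267,182) and (279,199) and the ring at (287,233). Top view has the handle ends at (278.5,209.4) and (314.4,209.4) and the ring at (291,195). The slim spindle nose is at side (232.6,149) and top (161.4,199.4), with no ring on it.

```bash
python3 - <<'E'
from h import *
np.set_printoptions(precision=4,suppress=True)
s,t=load('side'),load('top')
for n,a,b in(('tipL',(267,182),(279.5,209)),('tipR',(279,199),(313,209.5)),('tipLx',(279,199),(279.5,209)),('ring',(287.4,232),(291,195)),('nose',(232.6,148.8),(161.4,199.4))):
    print(n,*tri(s,a,t,b))
# spindle: disc & plate
g=t['img'].astype(int)
m=((g[:,:,1]-g[:,:,0]>15)).astype(np.uint8); m[:, 210:]=0; m[:168]=0
ct=max(cv2.findContours(m,0,2)[0],key=cv2.contourArea); print('plate',cv2.minAreaRect(ct),onz(t,cv2.minAreaRect(ct)[0],.01))
for z in(.0,.01): print('platec',onz(t,cv2.minAreaRect(ct)[0],z))
gs=cv2.cvtColor(t['img'],cv2.COLOR_RGB2HSV).astype(int)
# white stand
w=((gs[:,:,2]>150)&(gs[:,:,1]<40)).astype(np.uint8); k,l,st,ce=cv2.connectedComponentsWithStats(w)
print([(list(map(int,st[i])),ce[i].round(1)) for i in range(1,k) if st[i,4]>60])
c=np.array([[375,119],[466,107],[480,201],[386,211]])/1.5625
P=np.array([onz(t,p,.1) for p in c]); print('pot',P,P.mean(0))
c2=np.array([[484,265],[545,237],[598,277],[539,311]])/1.5625
P=np.array([onz(s,p,.1) for p in c2]); print('potside',P,P.mean(0))
for n,u,v in(('t',(291,195),t),('s',(287.4,232),s)):
  for z in (.01,.02,.03,.04): print('ring',n,z,onz(v,u,z))
for z in(.07,.078): print(onz(t,(161.4,199.4),z),onz(s,(232.6,148.8),z))
E
```

```text
tipL [ 0.4608 -0.1175  0.1742] 0.004731586084126339
tipR [ 0.4585 -0.1722  0.1779] 0.0033624468734549085
tipLx [ 0.4721 -0.1252  0.1246] 0.02758768146131099
ring [ 0.4942 -0.1493  0.0276] 0.006856949440497942
nose [0.4843 0.1072 0.0781] 0.004094235619416717
plate ((170.38238525390625, 200.5294189453125), (46.80937194824219, 46.56684112548828), 75.96376037597656) [0.4837 0.1084 0.01  ]
platec [0.4842 0.1111 0.    ]
platec [0.4837 0.1084 0.01  ]
[([187, 46, 29, 29, 667], array([201.2,  60.5])), ([277, 108, 22, 22, 366], array([287.5, 118.6])), ([114, 114, 42, 43, 637], array([129.7, 132.3])), ([506, 115, 6, 22, 98], array([509. , 125.2])), ([267, 169, 44, 59, 1377], array([285. , 193.2])), ([151, 183, 34, 35, 608], array([165.2, 198.5])), ([286, 187, 10, 9, 62], array([290.6, 190.6])), ([505, 236, 7, 17, 64], array([508.5, 242.5])), ([475, 241, 29, 14, 83], array([489.1, 247.5]))]
pot [[ 0.7175 -0.048   0.1   ]
 [ 0.731  -0.1606  0.1   ]
 [ 0.6126 -0.1752  0.1   ]
 [ 0.6019 -0.0605  0.1   ]] [ 0.6658 -0.111   0.1   ]
potside [[ 0.6023 -0.0653  0.1   ]
 [ 0.716  -0.0568  0.1   ]
 [ 0.733  -0.1632  0.1   ]
 [ 0.621  -0.1784  0.1   ]] [ 0.6681 -0.1159  0.1   ]
ring t 0.01 [ 0.4923 -0.1492  0.01  ]
ring t 0.02 [ 0.4916 -0.1484  0.02  ]
ring t 0.03 [ 0.491  -0.1476  0.03  ]
ring t 0.04 [ 0.4903 -0.1468  0.04  ]
ring s 0.01 [ 0.5048 -0.1389  0.01  ]
ring s 0.02 [ 0.5006 -0.1455  0.02  ]
ring s 0.03 [ 0.4964 -0.1521  0.03  ]
ring s 0.04 [ 0.4922 -0.1588  0.04  ]
[0.4829 0.1105 0.07  ] [0.4896 0.1147 0.07  ]
[0.4825 0.1082 0.078 ] [0.4861 0.1062 0.078 ]
```

>>> {"api": "move_arm", "payload": {
  "series": [
    {"grip":1,"xyz":[342,271,0],"angular":[0,0,-0.261]},
    {"grip":1,"xyz":[342,271,0],"angular":[0,0,-0.261]},
    {"grip":1,"xyz":[342,271,0],"angular":[0,0,-0.261]},
    {"grip":1,"xyz":[342,271,0],"angular":[0,0,-0.261]},
    {"grip":1,"xyz":[342,271,0],"angular":[0,0,-0.261]},
    {"grip":1,"xyz":[342,271,0],"angular":[0,0,-0.261]},
    {"grip":1,"xyz":[342,271,0],"angular":[0,0,-0.261]},
    {"grip":1,"xyz":[342,271,0],"angular":[0,0,-0.261]},
    {"grip":1,"xyz":[342,271,0],"angular":[0,0,-0.261]},
    {"grip":1,"xyz":[342,271,0],"angular":[0,0,-0.261]}
  ]
}}

```text
time_s: 1.1
tcp_pos: [0.423, 0.2505, 0.2472]
ee_rot: [[1.0, -0.005, -0.001], [-0.005, -1.0, -0.001], [-0.001, 0.001, -1.0]]
wrist_force: [0.1, -0.6, -1.3]
gripper_width: 1.0
gripper_force: 0.0
```

```bash
python3 - <<'E'
from h import *
np.set_printoptions(precision=4,suppress=True)
t=load('top'); gs=cv2.cvtColor(t['img'],cv2.COLOR_RGB2HSV).astype(int)
w=((gs[:,:,2]>150)&(gs[:,:,1]<40)).astype(np.uint8)[160:235,255:325]
w=cv2.morphologyEx(w,cv2.MORPH_CLOSE,np.ones((15,15)))
c=max(cv2.findContours(w,0,2)[0],key=cv2.contourArea)
b=cv2.boxPoints(cv2.minAreaRect(c))+[255,160]; B=np.array([onz(t,p,.012) for p in b]);print(b,B)
for i in range(4): d=B[(i+1)%4]-B[i]; print(np.degrees(np.arctan2(d[1],d[0])),np.linalg.norm(d))
g=t['img'].astype(int)
m=(g.max(2)<55); ys,xs=np.nonzero(m[200:217,274:320]); xs+=274; ys+=200
print(xs.min(),xs.max(),np.polyfit(xs,ys,1)); 
for u in(xs.min()-.5,xs.max()+.5): print(onz(t,(u,ys[abs(xs-u)<3].mean()),.176))
E
```

```text
[[266.6675 233.9658]
 [268.3351 168.9317]
 [310.8456 170.0217]
 [309.1781 235.0559]] [[ 0.4105 -0.0962  0.012 ]
 [ 0.5486 -0.1017  0.012 ]
 [ 0.5451 -0.1924  0.012 ]
 [ 0.4071 -0.1857  0.012 ]]
-2.253319236797095 0.13826108077738236
-92.24200689941172 0.09080707926773218
177.22029938686256 0.13808114549845923
87.87702268213951 0.08953876337700344
280 313 [  0.0327 199.4602]
[ 0.4594 -0.1164  0.176 ]
[ 0.4573 -0.1726  0.176 ]
```

>>> {"api": "move_arm", "payload": {
  "series": [
    {"grip":1,"xyz":[39,396,0],"angular":[0,0,0.035]},
    {"grip":1,"xyz":[39,396,0],"angular":[0,0,0.035]},
    {"grip":1,"xyz":[39,396,0],"angular":[0,0,0.035]},
    {"grip":1,"xyz":[39,396,0],"angular":[0,0,0.035]},
    {"grip":1,"xyz":[39,396,0],"angular":[0,0,0.035]},
    {"grip":1,"xyz":[39,396,0],"angular":[0,0,0.035]},
    {"grip":1,"xyz":[39,396,0],"angular":[0,0,0.035]},
    {"grip":1,"xyz":[39,396,0],"angular":[0,0,0.035]},
    {"grip":1,"xyz":[39,396,0],"angular":[0,0,0.035]}
  ]
}}

```text
time_s: 2.0
tcp_pos: [0.4606, -0.1461, 0.2469]
ee_rot: [[0.999, -0.042, -0.001], [-0.042, -0.999, -0.001], [-0.001, 0.001, -1.0]]
wrist_force: [-0.1, 0.7, -1.2]
gripper_width: 0.998
gripper_force: 0.0
```

```bash
python3 - <<'E'
from station import r
from h import *
s,t=cap(r,'side'),cap(r,'top')
f=lambda c,u,v,w,h: cv2.resize(c['img'][v:v+h,u:u+w,::-1],(400,400),interpolation=cv2.INTER_CUBIC)
cv2.imwrite('pics/pre.png',np.hstack([f(s,210,110,130,130),f(t,245,140,110,110)]))
p=np.array(r.sense()['tcp_pos']); print(p)
for o in(-.0435,.0435): print(proj(s,p+[0,o,-.025]),proj(t,p+[0,o,-.025]))
E
```

```text
[ 0.46044178 -0.14275353  0.24696247]
[[283.19946353 187.57728634]] [[326.70237535 206.43407939]]
[[261.2966181  159.12581438]] [[269.68707729 207.13510026]]
```

View pics/pre.png

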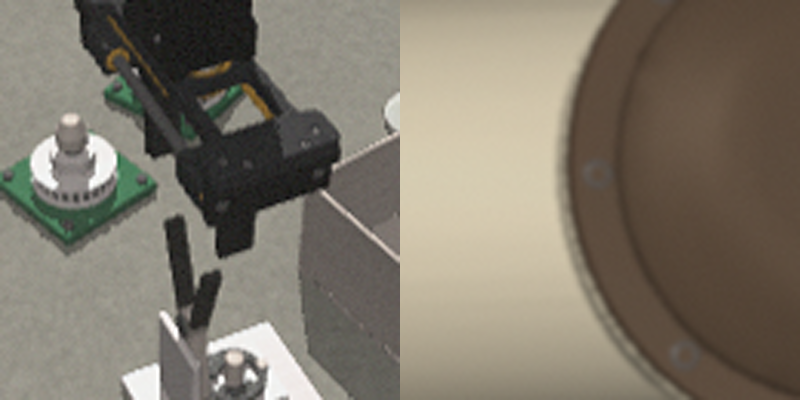

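The side crop shows the open gripper above the pliers, with the near fingertip at about (235,250) and the handle tips at (175,220) and (210,275), lying between the fingers. The arm blocks the top view. I'll descend.

>>> {"api": "move_arm", "payload": {
  "series": [
    {"grip":1,"xyz":[0,0,20],"angular":[0,0,0]},
    {"grip":1,"xyz":[0,0,40],"angular":[0,0,0]},
    {"grip":1,"xyz":[0,0,55],"angular":[0,0,0]},
    {"grip":1,"xyz":[0,0,65],"angular":[0,0,0]},
    {"grip":1,"xyz":[0,0,75],"angular":[0,0,0]},
    {"grip":1,"xyz":[0,0,85],"angular":[0,0,0]},
    {"grip":1,"xyz":[0,0,85],"angular":[0,0,0]},
    {"grip":1,"xyz":[0,0,85],"angular":[0,0,0]}
  ]
}}

```text
time_s: 2.9
tcp_pos: [0.461, -0.1421, 0.1627]
ee_rot: [[0.999, -0.034, 0.0], [-0.034, -0.999, -0.0], [0.0, 0.0, -1.0]]
wrist_force: [1.0, 0.2, -1.2]
gripper_width: 0.999
gripper_force: 0.0
```

```bash
python3 - <<'E'
from station import r
from h import *
s=cap(r,'side')
cv2.imwrite('pics/down.png',cv2.resize(s['img'][150:260,220:340,::-1],(654,600),interpolation=cv2.INTER_CUBIC))
print(r.sense()['tcp_pos'],r.sense()['wrist_force'])
E
```

```text
[ 0.46119773 -0.14216018  0.16298464] [ 0.45864976 -0.31570634  0.12852376]
```

View pics/down.png

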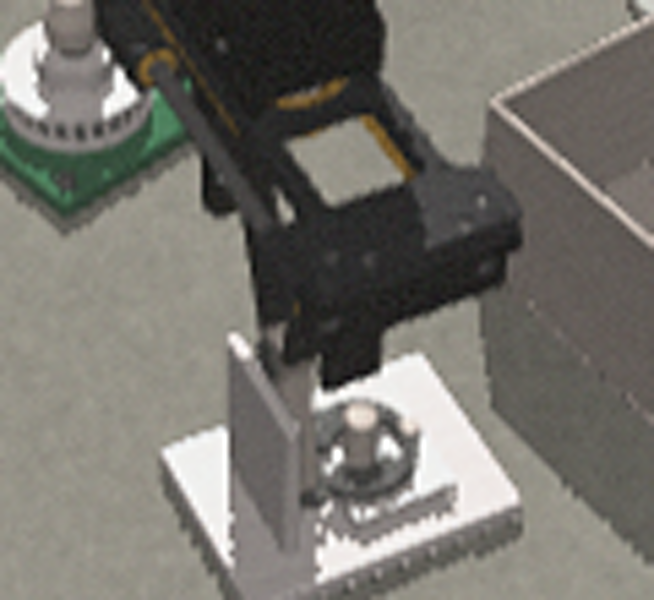

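The crop shows the fingers straddling the handles. The ring at (365,450) is on its peg and nothing has been disturbed. I'll centre 3 mm in y, then squeeze.

>>> {"api": "move_arm", "payload": {
  "series": [
    {"grip":1,"xyz":[0,3,0],"angular":[0,0,0]},
    {"grip":1,"xyz":[0,3,0],"angular":[0,0,0]},
    {"grip":0.1,"xyz":[0,3,0],"angular":[0,0,0]},
    {"grip":0.1,"xyz":[0,3,0],"angular":[0,0,0]},
    {"grip":0.1,"xyz":[0,3,0],"angular":[0,0,0]},
    {"grip":0.1,"xyz":[0,3,0],"angular":[0,0,0]},
    {"grip":0.1,"xyz":[0,3,0],"angular":[0,0,0]},
    {"grip":0.1,"xyz":[0,3,0],"angular":[0,0,0]},
    {"grip":0.1,"xyz":[0,3,0],"angular":[0,0,0]},
    {"grip":0.1,"xyz":[0,3,0],"angular":[0,0,0]}
  ]
}}

```text
time_s: 3.95
tcp_pos: [0.4618, -0.1453, 0.1637]
ee_rot: [[0.999, -0.035, 0.003], [-0.035, -0.999, -0.001], [0.003, 0.0, -1.0]]
wrist_force: [0.1, 0.8, 4.8]
gripper_width: 0.36
gripper_force: 13.0
```

>>> {"api": "move_arm", "payload": {
  "series": [
    {"grip":0.1,"xyz":[0,0,0],"angular":[0,0,0]},
    {"grip":0.1,"xyz":[0,0,0],"angular":[0,0,0]},
    {"grip":0.1,"xyz":[0,0,0],"angular":[0,0,0]},
    {"grip":0.1,"xyz":[0,0,0],"angular":[0,0,0]},
    {"grip":0.1,"xyz":[0,0,0],"angular":[0,0,0]}
  ]
}}

```text
time_s: 4.45
tcp_pos: [0.4602, -0.1452, 0.1621]
ee_rot: [[0.999, -0.035, -0.001], [-0.035, -0.999, 0.0], [-0.001, -0.0, -1.0]]
wrist_force: [0.6, 0.4, -0.9]
gripper_width: 0.214
gripper_force: 30.0
```

>>> {"api": "move_arm", "payload": {
  "series": [
    {"grip":0.1,"xyz":[0,0,-8],"angular":[0,0,0]},
    {"grip":0.1,"xyz":[0,0,-20],"angular":[0,0,0]},
    {"grip":0.1,"xyz":[0,0,-35],"angular":[0,0,0]},
    {"grip":0.1,"xyz":[0,0,-50],"angular":[0,0,0]},
    {"grip":0.1,"xyz":[0,0,-65],"angular":[0,0,0]},
    {"grip":0.1,"xyz":[0,0,-80],"angular":[0,0,0]},
    {"grip":0.1,"xyz":[0,0,-90],"angular":[0,0,0]},
    {"grip":0.1,"xyz":[0,0,-100],"angular":[0,0,0]},
    {"grip":0.1,"xyz":[0,0,-100],"angular":[0,0,0]},
    {"grip":0.1,"xyz":[0,0,-100],"angular":[0,0,0]}
  ]
}}

```text
time_s: 5.45
tcp_pos: [0.4604, -0.1451, 0.2622]
ee_rot: [[0.999, -0.035, -0.001], [-0.035, -0.999, 0.0], [-0.001, -0.0, -1.0]]
wrist_force: [0.5, 1.1, -1.9]
gripper_width: 0.217
gripper_force: 30.0
```

```bash
python3 - <<'E'
from station import r
from h import *
s,t=cap(r,'side'),cap(r,'top')
f=lambda c,u,v,w,h: cv2.resize(c['img'][v:v+h,u:u+w,::-1],(400,400),interpolation=cv2.INTER_CUBIC)
cv2.imwrite('pics/lift.png',np.hstack([f(s,220,130,110,110),f(t,250,130,90,90)]))
print(r.sense()['tcp_pos'],r.sense()['wrist_force'],r.sense()['gripper_width'])
E
```

```text
[ 0.46017061 -0.14507806  0.26171918] [-0.11574883  0.95192205 -2.58578123] 0.21560181114465166
```

View pics/lift.png

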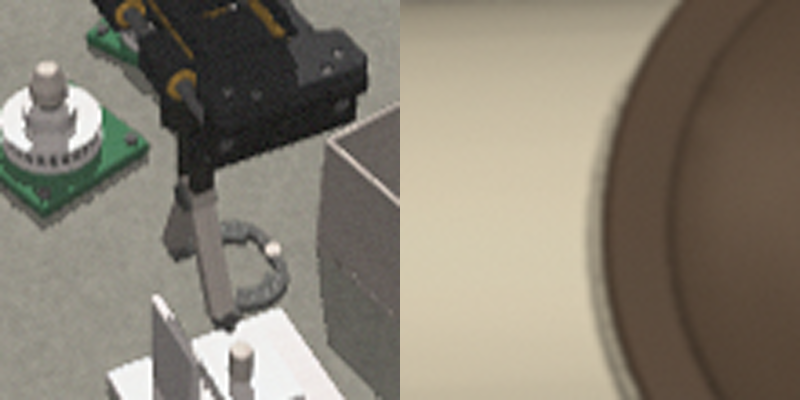

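The crop shows the ring lifted and spread, with the hinge bead at (273,248) in the crop, i.e. side (295.1,198.2). The top view is blocked by the arm. Next I'll work out the ring position relative to the TCP.

```bash
python3 - <<'E'
from h import *
np.set_printoptions(precision=4,suppress=True)
s,t=load('side'),load('top')
h0,e=tri(s,(295.2,228.4),t,(290.4,184)); print('hinge0',h0,e)
for z in(.02,.023,.026): print(z,onz(s,(295.2,228.4),z),onz(t,(290.4,184),z))
print('shut ring ctr top z.021',onz(t,(291,195),.021))
for z in(.115,.118,.121,.124): print(z,onz(s,(295.1,198.2),z))
# bead refine now: bright pixels near
g=s['img'].astype(int)[190:207,286:304]; m=g.min(2)>135; ys,xs=np.nonzero(m); print(xs.mean()+286,ys.mean()+190,len(xs))
T=np.array([.4602,-.1451,.2618])
for d in (.02,.025): print('pred pliers ring', T+[.004+d,0,0])
# ring dark outline contour
gg=s['img'].astype(int)[180:225,260:305]
for v in range(185,222,3): print(v,[int(a) for a in s['img'][v,264:304:2].mean(1)])
E
```

```text
hinge0 [ 0.5164 -0.1481  0.0261] 0.0046407577720087335
0.02 [ 0.5213 -0.1448  0.02  ] [ 0.5149 -0.1476  0.02  ]
0.023 [ 0.52   -0.1468  0.023 ] [ 0.5146 -0.1473  0.023 ]
0.026 [ 0.5187 -0.1488  0.026 ] [ 0.5143 -0.1471  0.026 ]
shut ring ctr top z.021 [ 0.4916 -0.1483  0.021 ]
0.115 [ 0.5202 -0.1376  0.115 ]
0.118 [ 0.5187 -0.1399  0.118 ]
0.121 [ 0.5172 -0.1422  0.121 ]
0.124 [ 0.5157 -0.1444  0.124 ]
295.11650485436894 197.3495145631068 103
pred pliers ring [ 0.4842 -0.1451  0.2618]
pred pliers ring [ 0.4892 -0.1451  0.2618]
185 [149, 149, 74, 50, 82, 108, 103, 102, 147, 146, 147, 145, 145, 142, 146, 150, 145, 142, 146, 142]
188 [147, 132, 87, 71, 82, 118, 121, 121, 144, 146, 145, 143, 140, 142, 149, 146, 144, 139, 138, 138]
191 [145, 79, 86, 82, 85, 127, 123, 122, 122, 115, 125, 120, 128, 148, 146, 144, 142, 147, 146, 143]
194 [139, 86, 86, 85, 83, 120, 124, 119, 117, 111, 122, 111, 73, 104, 118, 145, 143, 146, 142, 144]
197 [145, 82, 84, 80, 83, 102, 123, 120, 121, 119, 125, 98, 152, 120, 97, 218, 206, 142, 140, 138]
200 [147, 123, 58, 59, 89, 85, 124, 120, 122, 144, 146, 144, 136, 142, 122, 147, 136, 138, 136, 145]
203 [145, 145, 148, 145, 144, 103, 124, 123, 122, 132, 140, 139, 140, 146, 145, 123, 115, 110, 145, 144]
206 [144, 148, 143, 144, 142, 141, 103, 122, 119, 122, 146, 144, 149, 144, 127, 109, 133, 104, 145, 145]
209 [144, 151, 151, 145, 143, 142, 85, 120, 118, 123, 142, 120, 121, 120, 110, 99, 121, 69, 144, 141]
212 [225, 147, 152, 143, 142, 146, 91, 123, 124, 122, 121, 117, 112, 114, 106, 78, 87, 149, 137, 139]
215 [232, 219, 145, 143, 145, 146, 111, 108, 124, 123, 107, 67, 68, 89, 121, 226, 234, 134, 142, 142]
218 [101, 134, 126, 151, 145, 146, 144, 79, 71, 61, 62, 219, 233, 243, 239, 239, 239, 240, 140, 143]
221 [102, 101, 137, 125, 142, 138, 138, 225, 225, 152, 218, 239, 238, 239, 239, 235, 236, 236, 238, 140]
```

>>> {"api": "move_arm", "payload": {
  "series": [
    {"grip":0.1,"xyz":[-1,-15,0],"angular":[0,0,0]},
    {"grip":0.1,"xyz":[-3,-45,0],"angular":[0,0,0]},
    {"grip":0.1,"xyz":[-5,-80,0],"angular":[0,0,0]},
    {"grip":0.1,"xyz":[-7,-120,0],"angular":[0,0,0]},
    {"grip":0.1,"xyz":[-9,-160,0],"angular":[0,0,0]},
    {"grip":0.1,"xyz":[-11,-195,0],"angular":[0,0,0]},
    {"grip":0.1,"xyz":[-13,-225,0],"angular":[0,0,0]},
    {"grip":0.1,"xyz":[-14,-245,0],"angular":[0,0,0]},
    {"grip":0.1,"xyz":[-14,-253,0],"angular":[0,0,0]},
    {"grip":0.1,"xyz":[-14,-253,0],"angular":[0,0,0]}
  ]
}}

```text
time_s: 6.55
tcp_pos: [0.4553, 0.1088, 0.262]
ee_rot: [[0.999, -0.033, -0.001], [-0.033, -0.999, -0.001], [-0.001, 0.001, -1.0]]
wrist_force: [-0.0, 0.1, -1.6]
gripper_width: 0.214
gripper_force: 30.0
```

>>> {"api": "move_arm", "payload": {
  "series": [
    {"grip":0.1,"xyz":[0,0,15],"angular":[0,0,0]},
    {"grip":0.1,"xyz":[0,0,20],"angular":[0,0,0]},
    {"grip":0.1,"xyz":[0,0,20],"angular":[0,0,0]},
    {"grip":0.1,"xyz":[0,0,20],"angular":[0,0,0]}
  ]
}}

```text
time_s: 6.95
tcp_pos: [0.4557, 0.1076, 0.2428]
ee_rot: [[0.999, -0.036, 0.0], [-0.036, -0.999, -0.0], [0.0, 0.0, -1.0]]
wrist_force: [0.1, 0.0, -1.5]
gripper_width: 0.213
gripper_force: 30.0
```

```bash
python3 - <<'E'
from station import r
from h import *
np.set_printoptions(precision=4,suppress=True)
s,t=cap(r,'side'),cap(r,'top')
f=lambda c,u,v,w,h: cv2.resize(c['img'][v:v+h,u:u+w,::-1],(400,400),interpolation=cv2.INTER_CUBIC)
cv2.imwrite('pics/over.png',np.hstack([f(s,195,105,80,80),f(t,125,150,90,90)]))
print(r.sense()['tcp_pos'],r.sense()['wrist_force'],r.sense()['gripper_width'])
E
```

```text
[0.4559 0.108  0.2431] [-0.4902  0.5822 -1.5812] 0.21435247913858022
```

View pics/over.png

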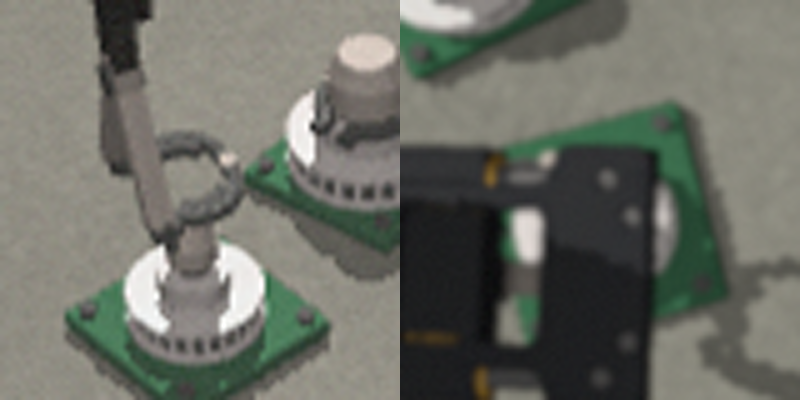

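```bash
python3 - <<'E'
from h import *
np.set_printoptions(precision=4,suppress=True)
s=load('side'); g=s['img'].astype(int)[130:143,235:247]; m=g.min(2)>150; ys,xs=np.nonzero(m); b=(xs.mean()+235,ys.mean()+130); print(b,len(xs))
for z in(.100,.104,.107): print(z,onz(s,b,z))
# edges of bore along image: outline of outer ring: left/right extremes at crop
for z in(.096,.100): print([onz(s,(195+x/5,105+y/5),z) for x,y in((243,185),(205,132),(205,222))])
for z in(.07,.078,.046): print(onz(s,(232.6,148.8),z))
E
```

```text
(np.float64(240.375), np.float64(136.25)) 8
0.1 [0.5134 0.1163 0.1   ]
0.104 [0.5114 0.1119 0.104 ]
0.107 [0.51   0.1086 0.107 ]
[array([0.5128, 0.0973, 0.096 ]), array([0.5138, 0.1429, 0.096 ]), array([0.4846, 0.0814, 0.096 ])]
[array([0.5109, 0.093 , 0.1   ]), array([0.5119, 0.1383, 0.1   ]), array([0.4829, 0.0773, 0.1   ])]
[0.4896 0.1147 0.07  ]
[0.4861 0.1062 0.078 ]
[0.4999 0.1399 0.046 ]
```

The over.png crop shows the ring hanging above the slim spindle, with the bead at (228,158), and the spindle axis under the bore centre. The lateral match is within about 2 mm, so I'll lower.

>>> {"api": "move_arm", "payload": {
  "series": [
    {"grip":0.1,"xyz":[0,0,7],"angular":[0,0,0]},
    {"grip":0.1,"xyz":[0,0,14],"angular":[0,0,0]},
    {"grip":0.1,"xyz":[0,0,20],"angular":[0,0,0]},
    {"grip":0.1,"xyz":[0,0,26],"angular":[0,0,0]},
    {"grip":0.1,"xyz":[0,0,26],"angular":[0,0,0]}
  ]
}}

```text
time_s: 7.55
tcp_pos: [0.4548, 0.1079, 0.2153]
ee_rot: [[0.999, -0.035, -0.002], [-0.035, -0.999, -0.001], [-0.002, 0.001, -1.0]]
wrist_force: [0.9, 0.2, -1.7]
gripper_width: 0.213
gripper_force: 30.0
```

>>> {"api": "move_arm", "payload": {
  "series": [
    {"grip":0.1,"xyz":[0,0,5],"angular":[0,0,0]},
    {"grip":0.1,"xyz":[0,0,10],"angular":[0,0,0]},
    {"grip":0.1,"xyz":[0,0,15],"angular":[0,0,0]},
    {"grip":0.1,"xyz":[0,0,19],"angular":[0,0,0]},
    {"grip":0.1,"xyz":[0,0,19],"angular":[0,0,0]},
    {"grip":0.1,"xyz":[0,0,19],"angular":[0,0,0]}
  ]
}}

```text
time_s: 8.15
tcp_pos: [0.4556, 0.1082, 0.1975]
ee_rot: [[0.999, -0.035, 0.0], [-0.035, -0.999, -0.0], [0.0, 0.0, -1.0]]
wrist_force: [0.0, -0.4, -1.8]
gripper_width: 0.217
gripper_force: 30.0
```

No contact yet. I'll take small steps down and watch the force.

>>> {"api": "move_arm", "payload": {
  "series": [
    {"grip":0.1,"xyz":[0,0,1],"angular":[0,0,0]},
    {"grip":0.1,"xyz":[0,0,2],"angular":[0,0,0]},
    {"grip":0.1,"xyz":[0,0,2],"angular":[0,0,0]},
    {"grip":0.1,"xyz":[0,0,2],"angular":[0,0,0]}
  ]
}}

```text
time_s: 8.55
tcp_pos: [0.4555, 0.1082, 0.1956]
ee_rot: [[0.999, -0.035, 0.0], [-0.035, -0.999, -0.0], [0.0, -0.0, -1.0]]
wrist_force: [-0.1, 0.9, -2.2]
gripper_width: 0.213
gripper_force: 30.0
```

>>> {"api": "move_arm", "payload": {
  "series": [
    {"grip":0.1,"xyz":[0,0,1],"angular":[0,0,0]},
    {"grip":0.1,"xyz":[0,0,2],"angular":[0,0,0]},
    {"grip":0.1,"xyz":[0,0,2],"angular":[0,0,0]},
    {"grip":0.1,"xyz":[0,0,2],"angular":[0,0,0]}
  ]
}}

```text
time_s: 8.95
tcp_pos: [0.4555, 0.1082, 0.1935]
ee_rot: [[0.999, -0.035, -0.0], [-0.035, -0.999, -0.0], [-0.0, 0.0, -1.0]]
wrist_force: [0.6, 0.1, -1.9]
gripper_width: 0.216
gripper_force: 30.0
```

>>> {"api": "move_arm", "payload": {
  "series": [
    {"grip":0.1,"xyz":[0,0,1],"angular":[0,0,0]},
    {"grip":0.1,"xyz":[0,0,1],"angular":[0,0,0]},
    {"grip":0.1,"xyz":[0,0,1],"angular":[0,0,0]}
  ]
}}

```text
time_s: 9.25
tcp_pos: [0.4555, 0.1082, 0.1925]
ee_rot: [[0.999, -0.035, -0.0], [-0.035, -0.999, -0.0], [-0.0, 0.0, -1.0]]
wrist_force: [-1.5, 0.1, -1.0]
gripper_width: 0.213
gripper_force: 30.0
```

>>> {"api": "move_arm", "payload": {
  "series": [
    {"grip":0.1,"xyz":[0,0,1],"angular":[0,0,0]},
    {"grip":0.1,"xyz":[0,0,1],"angular":[0,0,0]},
    {"grip":0.1,"xyz":[0,0,1],"angular":[0,0,0]}
  ]
}}

```text
time_s: 9.55
tcp_pos: [0.4555, 0.1082, 0.1915]
ee_rot: [[0.999, -0.035, -0.0], [-0.035, -0.999, -0.0], [-0.0, 0.0, -1.0]]
wrist_force: [0.7, -0.2, -2.9]
gripper_width: 0.217
gripper_force: 30.0
```

```bash
python3 - <<'E'
from station import r
from h import *
s=cap(r,'side')
cv2.imwrite('pics/low.png',cv2.resize(s['img'][105:185,195:275,::-1],(600,600),interpolation=cv2.INTER_CUBIC))
print(r.sense()['tcp_pos'],r.sense()['wrist_force'])
E
```

```text
[0.45546241 0.10818216 0.1915487 ] [ 0.66481569 -0.59458045 -0.86627165]
```

View pics/low.png

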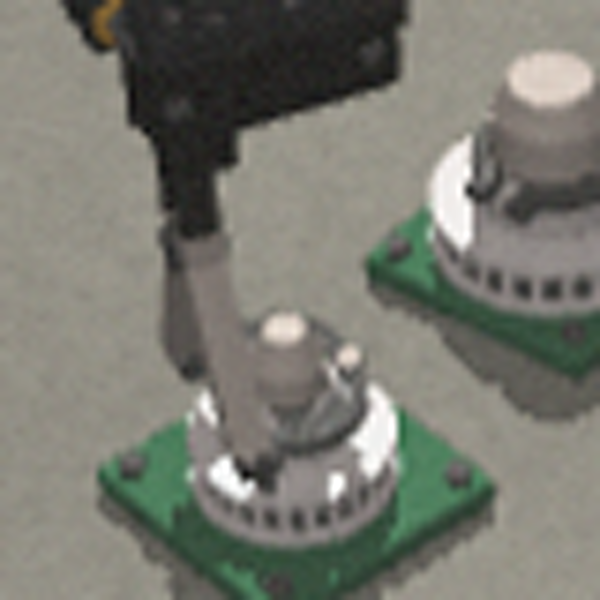

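The crop shows the ring around the shaft near the hub, with the bead at (348,355) and the pins at (265,470). I'll keep stepping down until contact.

>>> {"api": "move_arm", "payload": {
  "series": [
    {"grip":0.1,"xyz":[0,0,1],"angular":[0,0,0]},
    {"grip":0.1,"xyz":[0,0,1],"angular":[0,0,0]},
    {"grip":0.1,"xyz":[0,0,1],"angular":[0,0,0]}
  ]
}}

```text
time_s: 9.9
tcp_pos: [0.4554, 0.1082, 0.1905]
ee_rot: [[0.999, -0.035, -0.0], [-0.035, -0.999, -0.0], [-0.0, 0.0, -1.0]]
wrist_force: [-0.3, -0.0, -1.4]
gripper_width: 0.218
gripper_force: 30.0
```

>>> {"api": "move_arm", "payload": {
  "series": [
    {"grip":0.1,"xyz":[0,0,1],"angular":[0,0,0]},
    {"grip":0.1,"xyz":[0,0,1],"angular":[0,0,0]},
    {"grip":0.1,"xyz":[0,0,1],"angular":[0,0,0]}
  ]
}}

```text
time_s: 10.2
tcp_pos: [0.4554, 0.1082, 0.1895]
ee_rot: [[0.999, -0.035, -0.0], [-0.035, -0.999, -0.0], [-0.0, 0.0, -1.0]]
wrist_force: [0.4, 0.2, -1.9]
gripper_width: 0.216
gripper_force: 30.0
```

```bash
python3 - <<'E'
from station import r
from h import *
np.set_printoptions(precision=4,suppress=True)
s=cap(r,'side'); print(np.mean([r.sense()['wrist_force']],0),r.sense()['tcp_pos'])
g=s['img'].astype(int)[147:158,237:247]; m=g.min(2)>140; ys,xs=np.nonzero(m); b=(xs.mean()+237,ys.mean()+147); print(b,len(xs))
for z in(.052,.055,.058,.061): print(z,onz(s,b,z))
E
```

```text
[ 0.8367  0.402  -2.4865] [0.4555 0.1082 0.1895]
(np.float64(242.53333333333333), np.float64(153.93333333333334)) 15
0.052 [0.5113 0.104  0.052 ]
0.055 [0.5099 0.101  0.055 ]
0.058 [0.5086 0.098  0.058 ]
0.061 [0.5072 0.0949 0.061 ]
```

>>> {"api": "move_arm", "payload": {
  "series": [
    {"grip":0.1,"xyz":[0,0,1],"angular":[0,0,0]},
    {"grip":0.1,"xyz":[0,0,1],"angular":[0,0,0]},
    {"grip":0.1,"xyz":[0,0,1],"angular":[0,0,0]}
  ]
}}

```text
time_s: 10.55
tcp_pos: [0.4555, 0.1082, 0.1885]
ee_rot: [[0.999, -0.035, -0.0], [-0.035, -0.999, -0.0], [-0.0, 0.0, -1.0]]
wrist_force: [-0.3, 0.2, -1.6]
gripper_width: 0.211
gripper_force: 30.0
```

>>> {"api": "move_arm", "payload": {
  "series": [
    {"grip":0.1,"xyz":[0,0,1],"angular":[0,0,0]},
    {"grip":0.1,"xyz":[0,0,1],"angular":[0,0,0]},
    {"grip":0.1,"xyz":[0,0,1],"angular":[0,0,0]}
  ]
}}

```text
time_s: 10.85
tcp_pos: [0.4554, 0.1081, 0.1875]
ee_rot: [[0.999, -0.035, -0.0], [-0.035, -0.999, -0.0], [-0.0, 0.0, -1.0]]
wrist_force: [0.8, 1.3, -2.8]
gripper_width: 0.215
gripper_force: 30.0
```

>>> {"api": "move_arm", "payload": {
  "series": [
    {"grip":0.1,"xyz":[0,0,1],"angular":[0,0,0]},
    {"grip":0.1,"xyz":[0,0,1],"angular":[0,0,0]},
    {"grip":0.1,"xyz":[0,0,1],"angular":[0,0,0]}
  ]
}}

```text
time_s: 11.15
tcp_pos: [0.4555, 0.1081, 0.1865]
ee_rot: [[0.999, -0.035, -0.0], [-0.035, -0.999, -0.0], [-0.0, 0.0, -1.0]]
wrist_force: [-0.8, -0.2, -1.8]
gripper_width: 0.216
gripper_force: 30.0
```

>>> {"api": "move_arm", "payload": {
  "series": [
    {"grip":0.1,"xyz":[0,0,1],"angular":[0,0,0]},
    {"grip":0.1,"xyz":[0,0,1],"angular":[0,0,0]},
    {"grip":0.1,"xyz":[0,0,1],"angular":[0,0,0]}
  ]
}}

```text
time_s: 11.45
tcp_pos: [0.4555, 0.1082, 0.1855]
ee_rot: [[0.999, -0.035, -0.0], [-0.035, -0.999, -0.0], [-0.0, 0.0, -1.0]]
wrist_force: [-0.3, -0.4, -1.1]
gripper_width: 0.209
gripper_force: 30.0
```

>>> {"api": "move_arm", "payload": {
  "series": [
    {"grip":0.1,"xyz":[0,0,1],"angular":[0,0,0]},
    {"grip":0.1,"xyz":[0,0,1],"angular":[0,0,0]},
    {"grip":0.1,"xyz":[0,0,1],"angular":[0,0,0]}
  ]
}}

```text
time_s: 11.75
tcp_pos: [0.4556, 0.1082, 0.1847]
ee_rot: [[0.999, -0.035, 0.0], [-0.035, -0.999, 0.0], [0.0, -0.0, -1.0]]
wrist_force: [-0.2, -0.5, -0.9]
gripper_width: 0.216
gripper_force: 30.0
```

```bash
python3 - <<'E'
from station import r
from h import *
s=cap(r,'side')
cv2.imwrite('pics/low2.png',cv2.resize(s['img'][135:185,210:270,::-1],(720,600),interpolation=cv2.INTER_CUBIC))
print(r.sense()['tcp_pos'],r.sense()['wrist_force'])
E
```

```text
[0.45556177 0.10820916 0.18469195] [-0.31536371 -0.49696698 -0.72277865]
```

View pics/low2.png

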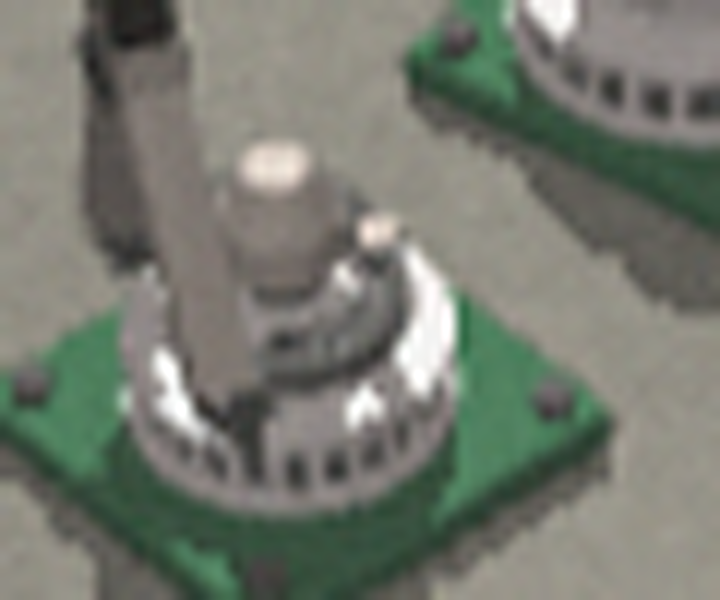

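>>> {"api": "move_arm", "payload": {
  "series": [
    {"grip":0.1,"xyz":[0,0,1],"angular":[0,0,0]},
    {"grip":0.1,"xyz":[0,0,1],"angular":[0,0,0]},
    {"grip":0.1,"xyz":[0,0,1],"angular":[0,0,0]},
    {"grip":0.1,"xyz":[0,0,1],"angular":[0,0,0]}
  ]
}}

```text
time_s: 12.2
tcp_pos: [0.4556, 0.1082, 0.1837]
ee_rot: [[0.999, -0.035, 0.0], [-0.035, -0.999, 0.0], [0.0, -0.0, -1.0]]
wrist_force: [-0.9, 0.5, 1.0]
gripper_width: 0.217
gripper_force: 30.0
```

>>> {"api": "move_arm", "payload": {
  "series": [
    {"grip":0.3,"xyz":[0,0,0],"angular":[0,0,0]},
    {"grip":0.35,"xyz":[0,0,0],"angular":[0,0,0]},
    {"grip":0.4,"xyz":[0,0,0],"angular":[0,0,0]},
    {"grip":0.45,"xyz":[0,0,0],"angular":[0,0,0]},
    {"grip":0.5,"xyz":[0,0,0],"angular":[0,0,0]},
    {"grip":0.5,"xyz":[0,0,0],"angular":[0,0,0]},
    {"grip":0.5,"xyz":[0,0,0],"angular":[0,0,0]}
  ]
}}

```text
time_s: 12.9
tcp_pos: [0.4556, 0.1083, 0.1837]
ee_rot: [[0.999, -0.035, 0.0], [-0.035, -0.999, 0.0], [0.0, -0.0, -1.0]]
wrist_force: [-0.3, 1.4, -0.3]
gripper_width: 0.498
gripper_force: 4.9
```

>>> {"api": "move_arm", "payload": {
  "series": [
    {"grip":0.52,"xyz":[0,0,0],"angular":[0,0,0]},
    {"grip":0.55,"xyz":[0,0,0],"angular":[0,0,0]},
    {"grip":0.55,"xyz":[0,0,0],"angular":[0,0,0]},
    {"grip":0.55,"xyz":[0,0,0],"angular":[0,0,0]}
  ]
}}

```text
time_s: 13.3
tcp_pos: [0.4556, 0.1082, 0.1837]
ee_rot: [[0.999, -0.035, 0.0], [-0.035, -0.999, 0.0], [0.0, -0.0, -1.0]]
wrist_force: [-0.1, 1.1, 1.0]
gripper_width: 0.547
gripper_force: 3.6
```

```bash
python3 - <<'E'
from station import r
from h import *
s=cap(r,'side'); t=cap(r,'top')
f=lambda c,u,v,w,h: cv2.resize(c['img'][v:v+h,u:u+w,::-1],(400,400),interpolation=cv2.INTER_CUBIC)
cv2.imwrite('pics/shut.png',f(s,210,130,60,60))
print(r.sense()['tcp_pos'],r.sense()['wrist_force'],r.sense()['gripper_width'],r.sense()['gripper_force'])
E
```

```text
[0.45553175 0.10816834 0.18365296] [-0.06139294  1.39311549  1.28411977] 0.5454913569294277 3.5676720121409744
```

View pics/shut.png

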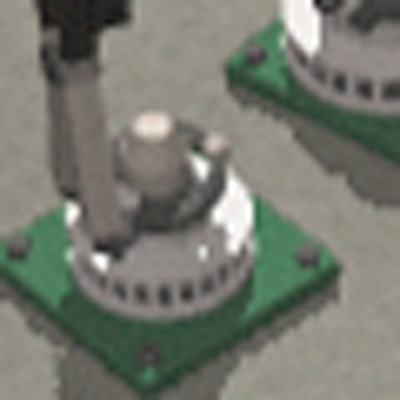

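The crop shows the ring shut round the spindle, with the bead at (215,145) in the crop and the pliers still held. I've used all ten pictures, so I'll check numerically from here. Drawing out straight up.

```bash
cat >> h.py <<'E'
def bead(c):
    g=c['img'].astype(int)[145:158,236:250].min(2)  # bead side patch after shutting
    m=(g>125).astype(np.uint8); k,l,st,ce=cv2.connectedComponentsWithStats(m)
    return [(int(st[i,4]),(ce[i]+[236,145]).round(1)) for i in range(1,k)]
E
cp pics/side.pkl pics/shut_side.pkl; python3 -c "
from h import *
print(bead(load('side')))"
```

```text
[(106, array([244.1, 150.1])), (11, array([239.5, 154.5]))]
```

>>> {"api": "move_arm", "payload": {
  "series": [
    {"grip":0.55,"xyz":[0,0,-2],"angular":[0,0,0]},
    {"grip":0.55,"xyz":[0,0,-4],"angular":[0,0,0]},
    {"grip":0.55,"xyz":[0,0,-6],"angular":[0,0,0]},
    {"grip":0.55,"xyz":[0,0,-8],"angular":[0,0,0]},
    {"grip":0.55,"xyz":[0,0,-10],"angular":[0,0,0]},
    {"grip":0.55,"xyz":[0,0,-12],"angular":[0,0,0]},
    {"grip":0.55,"xyz":[0,0,-14],"angular":[0,0,0]},
    {"grip":0.55,"xyz":[0,0,-16],"angular":[0,0,0]},
    {"grip":0.55,"xyz":[0,0,-18],"angular":[0,0,0]},
    {"grip":0.55,"xyz":[0,0,-20],"angular":[0,0,0]}
  ]
}}

```text
time_s: 14.4
tcp_pos: [0.4556, 0.1082, 0.2039]
ee_rot: [[0.999, -0.035, 0.0], [-0.035, -0.999, 0.0], [0.0, -0.0, -1.0]]
wrist_force: [-0.2, 0.4, -3.8]
gripper_width: 0.551
gripper_force: 3.8
```

```bash
python3 - <<'E'
from station import r
from h import *
s=cap(r,'side'); a=load('shut_side'); print(bead(s))
d=np.abs(s['img'].astype(int)-a['img'].astype(int)).max(2)
for v in range(140,178,2): print(v,''.join('#' if x>40 else '.' for x in d[v,205:262]))
print(r.sense()['tcp_pos'],r.sense()['wrist_force'],r.sense()['gripper_width'],r.sense()['gripper_force'])
E
```

```text
[(128, array([243.4, 150.3])), (2, array([238.5, 157. ]))]
140 ............#......#.....................................
142 ...........#.............................................
144 ...........#.............................................
146 ...........#.............................................
148 ...........#.............................................
150 .................................###.....................
152 ..................................#......................
154 .............#...................######..................
156 ...................................#.....................
158 ..................................#...#..................
160 ...................###..##...............................
162 ................#...##...............##..................
164 ...............##.#####..######..........................
166 ...................######.............#..................
168 ...................#.###...........#..##.................
170 .....................###.................................
172 .........................................................
174 .........................................................
176 .........................................................
[0.45584117 0.10824224 0.20435283] [ 0.96530467 -1.29038387 -2.80199368] 0.5516349708110345 4.189797104336321
```

>>> {"api": "move_arm", "payload": {
  "series": [
    {"grip":0.55,"xyz":[0,0,-3],"angular":[0,0,0]},
    {"grip":0.55,"xyz":[0,0,-6],"angular":[0,0,0]},
    {"grip":0.55,"xyz":[0,0,-10],"angular":[0,0,0]},
    {"grip":0.55,"xyz":[0,0,-15],"angular":[0,0,0]},
    {"grip":0.55,"xyz":[0,0,-20],"angular":[0,0,0]},
    {"grip":0.55,"xyz":[0,0,-20],"angular":[0,0,0]}
  ]
}}

```text
time_s: 15.05
tcp_pos: [0.456, 0.1084, 0.2246]
ee_rot: [[0.999, -0.035, 0.002], [-0.035, -0.999, 0.001], [0.002, -0.001, -1.0]]
wrist_force: [-0.5, 0.5, -1.8]
gripper_width: 0.549
gripper_force: 1.6
```

```bash
python3 - <<'E'
from station import r
from h import *
a=load('side'); s=cap(r,'side'); print(bead(s))
for n,b in(('prev',a),('shut',load('shut_side'))):
  d=np.abs(s['img'].astype(int)-b['img'].astype(int)).max(2); print(n)
  for v in range(140,174,2): print(v,''.join('#' if x>40 else '.' for x in d[v,205:262]))
print(r.sense()['tcp_pos'],r.sense()['wrist_force'],r.sense()['gripper_width'],r.sense()['gripper_force'])
E
```

```text
[(127, array([243.4, 150.4])), (2, array([238.5, 157. ]))]
prev
140 .........................................................
142 .........................................................
144 .........................................................
146 ...........###...........................................
148 ...........####..........................................
150 ............###..........................................
152 ..............##.........................................
154 ...............##...##...................................
156 ............####..#.##...................................
158 .............##..##..###........##.......................
160 .............###.#..##...................................
162 ................#..#................##...................
164 ................######..########.........................
166 .................######..................................
168 .................##.##.............#.....................
170 ...................##.##.................................
172 ........................................
[... 487 characters left out ...]
.......######..................
156 .............###..#.##.............#..#..................
158 ..................#..###.........##...#..................
160 .............###.#.#.....#......#........................
162 ................#..###..............##...................
164 ...............###.##....................................
166 .................##....##.............#..................
168 .................#######...........#..##.................
170 ....................###..................................
172 .........................................................
[0.45570791 0.10831144 0.22406405] [-0.23123249  0.38507038 -2.13030533] 0.5502656137491111 1.5664025157457218
```

```bash
python3 - <<'E'
from h import *
a=cv2.resize(cv2.imread('pics/side0.png'),(512,384),interpolation=cv2.INTER_AREA)[:,:,::-1].astype(int)
s=load('side'); d=np.abs(s['img'].astype(int)-a).max(2)
for v in range(120,176,2): print(v,''.join('#' if x>45 else '.' for x in d[v,200:262]))
for z in(.036,.0565,.0765): print(z,proj(s,[.4596,.108,z])-[200,0])
print(proj(s,[.4596,.108,.1675])-[200,0])
E
```

```text
120 ..............##########......................................
122 ...............#.######.......................................
124 ..............#########.......................................
126 ...............########.......................................
128 ................###..#........................................
130 ................##............................................
132 ................##............................................
134 ................#.#...........................................
136 ................###...........................................
138 ................###...........................................
140 ................####..........................................
142 ................####..........................................
144 .................#............................................
146 ....................#.........................................
148 ..............................................................
150 ..............................................................
152 ........................
[... 215 characters left out ...]
..####..................
160 ..................##########..##....####.##...................
162 .....................######....######...###...................
164 ......................#####..########....###..................
166 .....................#######.............##...................
168 ........................###............####...................
170 .........................#..#..........###....................
172 ..............................................................
174 ..............................................................
0.036 [[ 23.73904799 164.17546313]]
0.0565 [[ 23.16732097 158.1935217 ]]
0.0765 [[ 22.59368765 152.19917646]]
[[ 19.76537159 122.75285575]]
```

>>> {"api": "move_arm", "payload": {
  "series": [
    {"grip":0.1,"xyz":[0,0,0],"angular":[0,0,0]},
    {"grip":0.1,"xyz":[0,0,0],"angular":[0,0,0]},
    {"grip":0.1,"xyz":[0,0,0],"angular":[0,0,0]},
    {"grip":0.1,"xyz":[0,0,0],"angular":[0,0,0]},
    {"grip":0.1,"xyz":[0,0,0],"angular":[0,0,0]},
    {"grip":0.1,"xyz":[0,0,-15],"angular":[0,0,0]},
    {"grip":0.1,"xyz":[0,0,-30],"angular":[0,0,0]},
    {"grip":0.1,"xyz":[0,0,-45],"angular":[0,0,0]},
    {"grip":0.1,"xyz":[0,0,-60],"angular":[0,0,0]},
    {"grip":0.1,"xyz":[0,0,-65],"angular":[0,0,0]}
  ]
}}

```text
time_s: 16.1
tcp_pos: [0.4562, 0.1085, 0.2901]
ee_rot: [[0.999, -0.035, 0.003], [-0.035, -0.999, 0.001], [0.003, -0.001, -1.0]]
wrist_force: [0.3, 0.4, -1.2]
gripper_width: 0.21
gripper_force: 30.0
```

```bash
python3 - <<'E'
from station import r
from h import *
a=cv2.resize(cv2.imread('pics/side0.png'),(512,384),interpolation=cv2.INTER_AREA)[:,:,::-1].astype(int)
s=cap(r,'side'); d=np.abs(s['img'].astype(int)-a).max(2); print(bead(s))
for v in range(90,174,2): print(v,''.join('#' if x>35 else '.' for x in d[v,200:262]))
q=r.sense(); print(q['tcp_pos'],q['wrist_force'],q['gripper_width'],q['gripper_force'])
E
```

```text
[(113, array([243.5, 150.3])), (2, array([238.5, 157. ]))]
90 ...........#############......................................
92 ............########..........................................
94 ............########..........................................
96 ............########..........................................
98 ............#########.........................................
100 ............#########.........................................
102 ............########..........................................
104 ............####...#..........................................
106 ............####.##...........................................
108 ............####..............................................
110 ............####..............................................
112 ............#####.............................................
114 ............#####.............................................
116 ............######............................................
118 ...........#######............................................
120 ............#######..................
[... 1178 characters left out ...]
...............#####.........######..................
158 ...................##########..........#####..................
160 ..................##########..###..#####.##...................
162 .....................######..########...###...................
164 ......................#####..#########...###..................
166 .....................#######.............##...................
168 ........................###............####...................
170 .........................#.##..........###....................
172 ..............................................................
[0.45611176 0.10846068 0.2900735 ] [-0.23082065  0.0209667  -1.70310265] 0.21208083925118998 29.99977022409439
```

>>> {"api": "move_arm", "payload": {
  "series": [
    {"grip":0.1,"xyz":[15,15,0],"angular":[0,0,0]},
    {"grip":0.1,"xyz":[40,40,0],"angular":[0,0,0]},
    {"grip":0.1,"xyz":[70,70,0],"angular":[0,0,0]},
    {"grip":0.1,"xyz":[100,100,0],"angular":[0,0,0]},
    {"grip":0.1,"xyz":[130,130,0],"angular":[0,0,0]},
    {"grip":0.1,"xyz":[160,160,0],"angular":[0,0,0]},
    {"grip":0.1,"xyz":[190,190,0],"angular":[0,0,0]},
    {"grip":0.1,"xyz":[208,208,0],"angular":[0,0,0]},
    {"grip":0.1,"xyz":[214,214,0],"angular":[0,0,0]},
    {"grip":0.1,"xyz":[214,214,0],"angular":[0,0,0]}
  ]
}}

```text
time_s: 17.15
tcp_pos: [0.6619, -0.1138, 0.2864]
ee_rot: [[0.999, -0.036, -0.003], [-0.036, -0.999, 0.0], [-0.003, -0.0, -1.0]]
wrist_force: [-0.5, -0.2, -2.5]
gripper_width: 0.209
gripper_force: 30.0
```

```bash
python3 - <<'E'
from station import r
from h import *
np.set_printoptions(precision=4,suppress=True)
t=cap(r,'top'); s=cap(r,'side'); print(bead(s))
q=r.sense(); print(q['tcp_pos'],q['wrist_force'],q['gripper_width'])
# ring vs spindle in top view: is arm clear there?
g=t['img'][175:225,145:200].mean(2).astype(int)
for v in range(5,45,2): print(v+175,' '.join(f'{x//10:2d}' for x in g[v,0:55:1]))
print(proj(t,[.484,.1075,.046]),proj(t,[.484,.1075,.052]),proj(t,[.484,.1075,.078]))
E
```

```text
[(118, array([243.5, 150.4])), (2, array([238.5, 157. ]))]
[ 0.6612 -0.1125  0.2879] [-0.248  -0.0345 -1.3123] 0.20554221243459117
180 12 12 12 12 12 12 11 11 12 11 11 10  9  9  8  8  8  8  7  7  7  7  7  7  7  7  7  7  7  7  8  7  7  7  7  7  7  7  7  7  7  7  7  6  5  6  7  9 11 12 13 13 13 12 13
182 11 11 11 10 10  9  8  8  8  8  8  7  7  7  7  7  8  9 10 11 12 12 12 12 12 12 11 10  9  8  7  7  7  7  7  7  7  7  7  7  7  7  7  7  6  6  7  8 10 12 13 13 12 12 12
184  8  8  8  8  7  8  8  7  8  7  7  7  7  9 11 14 16 17 18 19 19 19 19 19 19 19 19 18 18 17 14 12 11  9  8  7  7  7  7  7  7  7  7  7  6  5  6  8  9 11 12 12 12 12 13
186  8  8  8  7  7  7  7  8  7  8  9 11 14 17 19 20 20 20 20 19 18 18 17 17 19 20 20 20 20 20 20 20 19 16 13 10  8  7  7  7  7  7  7  7  7  6  6  7  8 10 12 12 12 12 12
188  8  8  7  6  5  5  6  7  8 11 15 18 19 20 20 19 18 17 16 16 16 16 15 13 13 15 17 18 19 19 19 20 20 20 19 17 14 10  7  7  7  7  7  7  7  6  5  6  7  9 11 12 12 12 13
190  8  8  7  7  6  6  7  9 13 17 20 20 19 18 15 12  9  8  8  9 11 11 11  9  8  8  9  9 10 11 13 16 19 20 20 19 18 15 11  8 
[... 1776 characters left out ...]
7 13 10 12 16 17 16 12  9 10 11  9  8 11 12 12 10  9 11 14 13 12 12 11 10  8  6  5  5  5  5  5  5  5  5  5  5  4  4  4  5  6  8
214 12 12 12 12 11  9  8  7  7  7  8 10 11 10  9 13 17 20 19 16 11  8  7  7  9 12 13 12 10  8 11 13 13 11  9  7  6  5  5  5  5  5  5  5  5  5  5  5  5  5  5  5  5  5  6
216 12 12 12 12 12 10  8  7  7  7  7  7  7  7  7  8 11 12 12 11 10 10 10  9  9  9 10 10  8  7  8  8  7  6  5  5  5  4  4  5  5  5  4  5  5  5  5  6  6  6  6  6  6  6  6
218 12 12 12 12 12 11  9  8  7  7  7  7  8  7  7  7  7  7  7  7  8  9  8  7  6  6  5  5  5  5  5  4  5  5  5  5  5  5  5  4  5  5  4  5  5  5  5  6  6  6  6  7  7  7  8
[[166.2416 199.4811]] [[165.4328 199.3244]] [[161.7656 198.6143]]
```

The ring in the top view is centred on the spindle axis to within about 1 px. I'll lower the pliers into the pot and release.

>>> {"api": "move_arm", "payload": {
  "series": [
    {"grip":0.1,"xyz":[2,0,15],"angular":[0,0,0]},
    {"grip":0.1,"xyz":[2,0,35],"angular":[0,0,0]},
    {"grip":0.1,"xyz":[2,0,55],"angular":[0,0,0]},
    {"grip":0.1,"xyz":[2,0,75],"angular":[0,0,0]},
    {"grip":0.1,"xyz":[2,0,95],"angular":[0,0,0]},
    {"grip":0.1,"xyz":[2,0,110],"angular":[0,0,0]},
    {"grip":0.1,"xyz":[2,0,120],"angular":[0,0,0]},
    {"grip":0.1,"xyz":[2,0,127],"angular":[0,0,0]},
    {"grip":0.1,"xyz":[2,0,127],"angular":[0,0,0]},
    {"grip":0.1,"xyz":[2,0,127],"angular":[0,0,0]}
  ]
}}

```text
time_s: 18.25
tcp_pos: [0.6643, -0.113, 0.1624]
ee_rot: [[0.999, -0.034, 0.001], [-0.034, -0.999, -0.0], [0.001, 0.0, -1.0]]
wrist_force: [0.3, -0.9, -1.3]
gripper_width: 0.208
gripper_force: 30.0
```

>>> {"api": "move_arm", "payload": {
  "series": [
    {"grip":0.1,"xyz":[0,0,3],"angular":[0,0,0]},
    {"grip":0.1,"xyz":[0,0,5],"angular":[0,0,0]},
    {"grip":0.1,"xyz":[0,0,5],"angular":[0,0,0]},
    {"grip":0.1,"xyz":[0,0,5],"angular":[0,0,0]}
  ]
}}

```text
time_s: 18.65
tcp_pos: [0.6639, -0.1133, 0.1566]
ee_rot: [[0.999, -0.035, 0.0], [-0.035, -0.999, -0.0], [0.0, 0.0, -1.0]]
wrist_force: [-0.3, 0.3, -1.1]
gripper_width: 0.21
gripper_force: 30.0
```

Now release and wait for it to settle.

>>> {"api": "move_arm", "payload": {
  "series": [
    {"grip":0.5,"xyz":[0,0,0],"angular":[0,0,0]},
    {"grip":1,"xyz":[0,0,0],"angular":[0,0,0]},
    {"grip":1,"xyz":[0,0,0],"angular":[0,0,0]},
    {"grip":1,"xyz":[0,0,0],"angular":[0,0,0]},
    {"grip":1,"xyz":[0,0,0],"angular":[0,0,0]},
    {"grip":1,"xyz":[0,0,0],"angular":[0,0,0]},
    {"grip":1,"xyz":[0,0,0],"angular":[0,0,0]},
    {"grip":1,"xyz":[0,0,0],"angular":[0,0,0]},
    {"grip":1,"xyz":[0,0,0],"angular":[0,0,0]},
    {"grip":1,"xyz":[0,0,0],"angular":[0,0,0]}
  ]
}}

```text
time_s: 19.65
tcp_pos: [0.6641, -0.1132, 0.1569]
ee_rot: [[0.999, -0.035, 0.001], [-0.035, -0.999, -0.0], [0.001, 0.0, -1.0]]
wrist_force: [-0.1, 0.3, 0.8]
gripper_width: 0.98
gripper_force: 0.0
```

>>> {"api": "move_arm", "payload": {
  "series": [
    {"grip":1,"xyz":[0,0,-8],"angular":[0,0,0]},
    {"grip":1,"xyz":[0,0,-20],"angular":[0,0,0]},
    {"grip":1,"xyz":[0,0,-35],"angular":[0,0,0]},
    {"grip":1,"xyz":[0,0,-55],"angular":[0,0,0]},
    {"grip":1,"xyz":[0,0,-80],"angular":[0,0,0]},
    {"grip":1,"xyz":[0,0,-110],"angular":[0,0,0]},
    {"grip":1,"xyz":[0,0,-130],"angular":[0,0,0]},
    {"grip":1,"xyz":[0,0,-130],"angular":[0,0,0]}
  ]
}}

```text
time_s: 20.45
tcp_pos: [0.6655, -0.1136, 0.2923]
ee_rot: [[0.999, -0.034, 0.01], [-0.034, -0.999, -0.001], [0.01, 0.001, -1.0]]
wrist_force: [-0.6, -0.4, 0.8]
gripper_width: 1.002
gripper_force: 0.0
```

>>> {"api": "move_arm", "payload": {
  "series": [
    {"grip":1,"xyz":[-60,30,0],"angular":[0,0,0]},
    {"grip":1,"xyz":[-150,150,0],"angular":[0,0,0]},
    {"grip":1,"xyz":[-200,200,0],"angular":[0,0,0]},
    {"grip":1,"xyz":[-200,200,0],"angular":[0,0,0]},
    {"grip":1,"xyz":[-200,200,0],"angular":[0,0,0]},
    {"grip":1,"xyz":[-200,200,0],"angular":[0,0,0]},
    {"grip":1,"xyz":[-200,200,0],"angular":[0,0,0]},
    {"grip":1,"xyz":[-200,200,0],"angular":[0,0,0]},
    {"grip":1,"xyz":[-200,200,0],"angular":[0,0,0]},
    {"grip":1,"xyz":[-200,200,0],"angular":[0,0,0]}
  ]
}}

```text
time_s: 21.45
tcp_pos: [0.4578, -0.3054, 0.2863]
ee_rot: [[0.999, -0.033, -0.0], [-0.033, -0.999, 0.0], [-0.0, -0.0, -1.0]]
wrist_force: [-0.5, 0.4, 0.3]
gripper_width: 1.003
gripper_force: 0.0
```

```bash
python3 - <<'E'
from station import r
from h import *
np.set_printoptions(precision=4,suppress=True)
t=cap(r,'top'); s=cap(r,'side'); q=r.sense(); print(q['time_s'],q['tcp_pos'],q['wrist_force'],bead(s))
g=t['img'].max(2).astype(int)
for v in range(60,150,3): print(v,''.join('#' if x<48 else ('+' if x>140 else '.') for x in g[v,228:318:2]))
E
```

```text
21.55 [ 0.4578 -0.3054  0.2863] [ 0.2491 -0.0171  0.5828] [(135, array([243.3, 150.5])), (2, array([238.5, 157. ]))]
60 .............................++++++++++++++++
63 .............................++++++++++++++++
66 ............................+++++++++++++++++
69 ............................+++++++++++++++++
72 ...........................++++++++++++++++++
75 ...........................++++++++++++++++++
78 ...........................++++++++++++++++++
81 ..........................+++++++++++++++++++
84 ..........................+++++++++++++++++++
87 .........................++++++++++++++++++++
90 ........#....#...........++++++++++++++++++++
93 .........................++++++++++++++++++++
96 ........................+++++++++++++++++++++
99 ........................+++++++++++++++++++++
102 .............#..........+++++++++++++++++++++
105 .............##........++++++++++++++++++++++
108 .............#.........++++++++++++++++++++++
111 .............##........++++++++++++++++++++++
114 .............##..............++++++++++++++++
117 .............##..................++++++++++++
120 .............####.......................+++++
123 .............####...........................+
126 ..............###..........................++
129 ..............###..........................++
132 ...............##..........................++
135 ..............####.........................++
138 ..............####.........................++
141 ...........#...###........................+++
144 ...............###........................+++
147 ...............###.......................++++
```

>>> {"api": "move_arm", "payload": {
  "series": [
    {"grip":1,"xyz":[-100,200,0],"angular":[0,0,0]},
    {"grip":1,"xyz":[-100,200,0],"angular":[0,0,0]},
    {"grip":1,"xyz":[-100,200,0],"angular":[0,0,0]},
    {"grip":1,"xyz":[-100,200,0],"angular":[0,0,0]},
    {"grip":1,"xyz":[-100,200,0],"angular":[0,0,0]},
    {"grip":1,"xyz":[-100,200,0],"angular":[0,0,0]}
  ]
}}

```text
time_s: 22.15
tcp_pos: [0.349, -0.5046, 0.2856]
ee_rot: [[0.999, -0.038, -0.001], [-0.038, -0.999, 0.001], [-0.001, -0.0, -1.0]]
wrist_force: [0.2, 1.4, -0.4]
gripper_width: 1.002
gripper_force: 0.0
```

```bash
python3 - <<'E'
from station import r
from h import *
np.set_printoptions(precision=4,suppress=True)
t=cap(r,'top'); s=cap(r,'side'); q=r.sense(); print(q['time_s'],q['tcp_pos'],bead(s))
a={n:cv2.resize(cv2.imread(f'pics/{n}0.png'),(512,384),interpolation=cv2.INTER_AREA)[:,:,::-1].astype(int) for n in('side','top')}
def show(c,n,v0,v1,u0,u1,vs=3):
    d=np.abs(c['img'].astype(int)-a[n]).max(2); g=c['img'].max(2)
    for v in range(v0,v1,vs): print(v,''.join(('#' if g[v,u]<60 else '+') if d[v,u]>35 else '.' for u in range(u0,u1,2)))
show(t,'top',60,145,228,318); show(s,'side',120,222,296,392)
E
```

```text
22.25 [ 0.3504 -0.5024  0.286 ] [(135, array([243.4, 150.5])), (2, array([238.5, 157. ]))]
60 .............................................
63 .............................................
66 .............................................
69 .............................................
72 .............................................
75 .............................................
78 .............................................
81 .............................................
84 .............................................
87 .............................................
90 .............................................
93 .............................................
96 .............................................
99 .............................................
102 .............................................
105 .............................................
108 .............................................
111 .............................................
114 ........................++...................
117 .........................+++.................
120 ...................
[... 1528 characters left out ...]
+.+++++++++
183 ...............+............+.+++++++..+++++..++
186 .................+............++++...++++++.....
189 ...................+..............+++++++++.....
192 ....................+........+..+++++++++.......
195 ....................+.+....+.++++++++++++.......
198 ......................+.+..++++++++++++++.......
201 .......................+..++.++++++++++++.......
204 ......................+.+.++.+++++++++++........
207 .......................++..+++++++++++.+........
210 ....................+.+.+..++++++++++++++.......
213 .........+...............+.+++..+++++++++.......
216 .........+............++..++++.+++++++++++......
219 .........+.......+....+.....++++++++++++++......
```

```bash
python3 - <<'E'
from station import r
from h import *
a=load('top'); t=cap(r,'top'); d=np.abs(a['img'].astype(int)-t['img']).max(2)[100:145,240:310]; print((d>40).sum())
print(onz(t,(276,119),.085),onz(t,(262,131),.14),onz(t,(286,129),.14))
print(r.finish_job())
E
```

```text
0
[ 0.63645956 -0.11671654  0.085     ] [ 0.59930905 -0.08904929  0.14      ] [ 0.60232907 -0.13203543  0.14      ]
the job is handed in; nothing more can be done
None
```

I handed the job in at about 22 s of robot time. By my last camera checks the ring is shut on the slim spindle's hub and the pliers lean at rest in the pot; the hand-in gave no verdict back.

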